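Pack the vise gap snug with spacer plates

TASK

The small vise stands with its jaws one above the other, gripping nothing: pack its gap with the two long, flat, matching steel spacer plates, one at a time. Lay the first flat on the lower jaw, pushed back under the upper jaw to the column, and let go of it before fetching the second; then slide the second in on top of it the same way, so that it lifts the loose upper jaw a little and the stack sits snug. Leave both plates flat, centred and in line with the vise.

Things in the scene. Friction and masses are not known exactly. Their poses are not given: they have to be found in the camera images.
- plate_a_center (a point): one of two matching bare-steel spacer plates, a flat bar 120 x 30 x 12 mm, 0.3 kg, lying on the desk; the point is its centre, 6 mm above its underside, x along its length, y across its width, z up. Either plate may go first, either end first. (A short thick steel block, 55 x 34 x 26 mm, also lies about and is not wanted.)
- plate_b_center (a point): one of two matching bare-steel spacer plates, a flat bar 120 x 30 x 12 mm, 0.3 kg, lying on the desk; the point is its centre, 6 mm above its underside, x along its length, y across its width, z up. Either plate may go first, either end first. (A short thick steel block, 55 x 34 x 26 mm, also lies about and is not wanted.)
- lower_jaw (a point): vise, fixed, dark cast iron, upper jaw grey, round handle at its back. On the flat top of the lower jaw (60 mm above the desk) at the centre of a fully home plate; x points into the gap, away from its open mouth, z up. Lower jaw 64 mm wide, from 60 mm before the point to the column 60 mm beyond it. Column 44 mm wide, rises 63 mm above the jaw. The lower jaw is open above up to 19 mm beyond the point.
- upper_jaw (a joint): lift of the upper jaw (m), 0 down to 0.014; slides freely up the column, held by its weight (0.15 kg). 50 mm wide; down, its flat underside is 21 mm above the lower jaw, from 38 mm beyond the lower_jaw point to the column; before it a sloped lip rises to 30 mm at 20 mm beyond the point, so a plate sliding in lifts it. Its top is 45 mm above the lower jaw. Two plates (24 mm) lift it 0.003.
Things that resemble listed ones, but are neither listed nor needed, are in the scene too. Leave any turquoise look-alike of the part that bears plate_b_center alone.

How it is judged:
On the way:
1. one plate lies flat under the upper jaw on the lower jaw, let go, while the other is still at least 100 mm away ((((x of plate_a_center in the frame of lower_jaw between -0.02 and 0.01 m and y of plate_a_center in the frame of lower_jaw between -0.016 and 0.016 m and z of plate_a_center in the frame of lower_jaw between 0.003 and 0.009 m and angle between the x axis of plate_a_center and the x axis of lower_jaw, either way round below 0.2 rad and angle between plate_a_center's own z axis and vertical below 0.1 rad) and contact force between the fingers and plate_a below 0.1 N and distance between plate_b_center and lower_jaw above 0.1 m) or ((x of plate_b_center in the frame of lower_jaw between -0.02 and 0.01 m and y of plate_b_center in the frame of lower_jaw between -0.016 and 0.016 m and z of plate_b_center in the frame of lower_jaw between 0.003 and 0.009 m and angle between the x axis of plate_b_center and the x axis of lower_jaw, either way round below 0.2 rad and angle between plate_b_center's own z axis and vertical below 0.1 rad) and contact force between the fingers and plate_b below 0.1 N and distance between plate_a_center and lower_jaw above 0.1 m))), for 0.2 s.
At the end, for the whole second after the job is handed in: Both plates at rest, stacked on the lower jaw (centres 6 and 18 mm above it, within 3 mm), each at most 20 mm short of home, within 16 mm sideways, in line within 0.2 rad, flat within 0.1 rad; upper jaw held up 1.5 to 5 mm ((((x of plate_a_center in the frame of lower_jaw between -0.02 and 0.01 m and y of plate_a_center in the frame of lower_jaw between -0.016 and 0.016 m and z of plate_a_center in the frame of lower_jaw between 0.003 and 0.009 m and angle between the x axis of plate_a_center and the x axis of lower_jaw, either way round below 0.2 rad and angle between plate_a_center's own z axis and vertical below 0.1 rad) and (x of plate_b_center in the frame of lower_jaw between -0.02 and 0.01 m and y of plate_b_center in the frame of lower_jaw between -0.016 and 0.016 m and z of plate_b_center in the frame of lower_jaw between 0.015 and 0.021 m and angle between the x axis of plate_b_center and the x axis of lower_jaw, either way round below 0.2 rad and angle between plate_b_center's own z axis and vertical below 0.1 rad)) or ((x of plate_b_center in the frame of lower_jaw between -0.02 and 0.01 m and y of plate_b_center in the frame of lower_jaw between -0.016 and 0.016 m and z of plate_b_center in the frame of lower_jaw between 0.003 and 0.009 m and angle between the x axis of plate_b_center and the x axis of lower_jaw, either way round below 0.2 rad and angle between plate_b_center's own z axis and vertical below 0.1 rad) and (x of plate_a_center in the frame of lower_jaw between -0.02 and 0.01 m and y of plate_a_center in the frame of lower_jaw between -0.016 and 0.016 m and z of plate_a_center in the frame of lower_jaw between 0.015 and 0.021 m and angle between the x axis of plate_a_center and the x axis of lower_jaw, either way round below 0.2 rad and angle between plate_a_center's own z axis and vertical below 0.1 rad))) and value of joint upper_jaw between 0.0015 and 0.005 m and linear speed of each of plate_a, plate_b below 0.02 m/s); the robot touches nothing.
It also fails if it takes over 61 s, if anything falls off the work surface, if the arm or the gripper's body presses on something with over 40 N, if the wrist force passes 120 N, or if a joint passes its speed limit or range.

ROBOT

A 6-joint arm with a two-finger parallel gripper is mounted at the origin on the work surface. World frame = base frame: x ahead of the robot, y to its left, z up, the work surface at z = 0. Lengths are in m, angles in rad, forces in N, time in s.
With the tool pointing down it reaches from about 0.25 to 0.775 m from the base axis. Payload 4 kg.
Tool frame: the origin (TCP) lies at the centre of the arm's flange, where the gripper is bolted on; the fingertips stand ahead of it and the grasp point (between the pads) lies 180 mm ahead of it (robot.tcp_to_tips is the z of the fingertips in the tool frame, in m); z points along the fingers, y is the direction in which the jaws open and shut (so a half turn about z gives the same grasp; the last joint's range is limited). The gripper opens to 94 mm and grips with 3 to 60 N. Pads are 16 mm wide; open, the fingers measure 119 mm over their backs; the gripper's body (75 mm by 177 mm) begins 78 mm behind the grasp point.
Start: joints at [-1.207, 0.087, 1.371, -0, 1.684, -0.103], TCP at [0.248, -0.491, 0.405] pointing down, gripper open.
Joint ranges: [-3.1, 3.1], [-0.76, 2.03], [0.27, 2.55], [-1.08, 4.22], [0.17, 2.65], [-2.57, 2.57]. Speed limits (rad/s): [2.79, 2.79, 3.14, 3.14, 3.14, 3.14].

INTERFACE

Orientations are given as [roll, pitch, yaw] about the fixed x, y, z axes, in that order (R = Rz(yaw) Ry(pitch) Rx(roll)).
In Python, from bench import robot gives the robot as it stands.
- The arm moves only by the tool move_arm, never from a script. Its argument "increments" is a list that holds one entry, the list of rows, each a list of 7 numbers: the opening, from 0 (shut) to 1 (fully open), then the shift along the tool's x, y, z as a fraction of full scale, then the turn, a rotation vector about the tool's x, y, z as a fraction of full scale. In form: [[[jaw, dx, dy, dz, rx, ry, rz], ...]]. A call has 1 to 8 rows; each row is the pose to reach, as a shift and turn from the pose commanded when the call began, along the tool's axes at that moment; what a row does not reach only later rows make up. Full scale, the value 1, is 0.1 m for a shift and pi/2 rad for a turn. A row lasts 1/12 s, in which the tool goes at most 41.7 mm and 7.16 degrees, less where a joint would pass 70% of its speed; a pose out of reach is approached as far as the arm can. A call with a number of a shift or a turn outside -1 to 1 is refused whole. A call with a gripper value outside its range is refused whole. The fingers move at their own pace and stop on an object; the grip force is fixed at half the most. Time passes only in rows, so rows that repeat a pose let the fingers close. It gives the time, the measured TCP pose, the force and the opening at its end, in the units of the state.
- robot.get_obs(): the state, without advancing time (a new reading comes with each control period).
- robot.snapshot(name): name is "scene" or "top" or "wrist"; returns (picture, depth): 420x560x3 uint8, red, green, blue; 420x560 float32, m along the optical axis (not along the pixel's ray), 0 where there is no reading.
- robot.camera_params(name): a dict with "mtx" (3x3 intrinsics, pixels), "R" (3x3) and "t" (3): a world point X has camera coordinates R X + t. Camera axes: x right, y down, z forward; pixel columns grow to the right and rows downward; lengths in m; the calibration is good to about 2 mm. A picture is of the moment at which its call begins: read the wrist's pose just before it. camera_params takes no time and is no camera call; for the wrist camera it gives the pose at the moment of the call.
- robot.close_job(): hands the job in, once; it reports no verdict.
The state is a dict: "time": time; "joint_positions": joint angles; "qvel": joint speeds; "joint_torque": joint torques, N m; "tool_pos": TCP position; "ee_rot": TCP orientation; "wrist_force": force on the tool from outside, world axes, zero at the start; "wrist_torque": the same for the moment, N m; "width": finger opening in m.
Only numpy, scipy, OpenCV 4.12 (cv2) and the standard library are available. Lean on these libraries where they do the work, as an engineer would, in place of code of your own. Each camera call takes 0.05 s, during which the arm holds its last target.

## Working session

There is one attempt and no reset: what is moved stays moved. The work goes in short steps, Python scripts to look and compute and a tool call to move; the robot and the scene stay as the last step left them, time stands still between calls to the robot, and variables do not carry over. Pictures are saved under pics/ and viewed, and the job is handed in when it is done.

Besides the shell and the picture viewer there is one more tool, called after "Call:" as name(argument=value, ...), one argument or row to a line, values as JSON. move_arm: Moves the arm, as the interface text tells. Its arguments: {"type":"object","properties":{"increments":{"type":"array","items":{"type":"array","items":{"type":"array","items":{"type":"number","minimum":-1,"maximum":1}}}}},"required":["increments"]}

```bash
ls -a; mkdir -p pics; python3 - <<'E'
from bench import robot
import cv2,numpy as np
print(robot.get_obs()); print(robot.tcp_to_tips)
for n in("scene","top","wrist"):
    p=robot.camera_params(n);print(n,p)
    im,d=robot.snapshot(n); cv2.imwrite(f"pics/{n}0.png",im[:,:,::-1]); np.save(f"pics/{n}0d.npy",d); np.savez(f"pics/{n}0p.npz",**p)
E
```

```text
.
..
pics
{'time': 0.0, 'joint_positions': array([-1.20709421e+00,  8.79679110e-02,  1.37225391e+00, -2.01475201e-05,
        1.68359789e+00, -1.03101486e-01]), 'qvel': array([ 6.04957723e-04,  1.73933156e-03, -1.47772517e-03, -2.58122396e-05,
       -1.14047544e-03,  3.68816180e-04]), 'joint_torque': array([ 4.78335255e-05, -3.40176272e+01, -3.02430904e+01,  7.18586077e-02,
        3.28924600e-02, -1.45726399e-04]), 'tool_pos': array([ 0.24747174, -0.49105632,  0.40349681]), 'ee_rot': array([-3.13937536e+00, -2.09288566e-04,  4.66801129e-01]), 'wrist_force': array([-0.17741675, -0.79543918,  0.39149173]), 'wrist_torque': array([-0.00971639, -0.02222355, -0.00839535]), 'width': 0.09392649923613082}
0.1992
scene {'mtx': array([[511.63200638,   0.        , 277.88768904],
       [  0.        , 511.63200638, 208.98800744],
       [  0.        ,   0.        ,   1.        ]]), 'R': array([[-0.12527844,  0.99205624,  0.01139007],
       [ 0.54227745,  0.07808447, -0.8365632 ],
       [-0.83080713, -0.09862675, -0.54775202]]), 't': array([ 0.00899869, -0.23327731,  1.8355741 ])}
top {'mtx': array([[508.40398856,   0.        , 276.84238585],
       [  0.        , 508.40398856, 212.6394467 ],
       [  0.        ,   0.        ,   1.        ]]), 'R': array([[-0.01487457, -0.99985609, -0.00815804],
       [-0.992417  ,  0.01575853, -0.12190226],
       [ 0.12201327,  0.00628293, -0.99250858]]), 't': array([0.06483642, 0.57776351, 1.14604202])}
wrist {'mtx': array([[325.74582213,   0.        , 279.19500422],
       [  0.        , 325.74582213, 208.48193047],
       [  0.        ,   0.        ,   1.        ]]), 'R': array([[ 0.45018979, -0.89293118, -0.00174744],
       [-0.85889988, -0.43356567,  0.27260192],
       [-0.24417238, -0.12122172, -0.96212532]]), 't': array([-0.54964981, -0.02816449,  0.39311301])}
```

View pics/scene0.png

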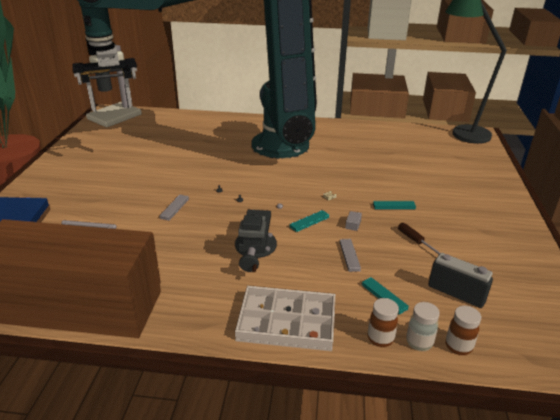

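View pics/top0.png

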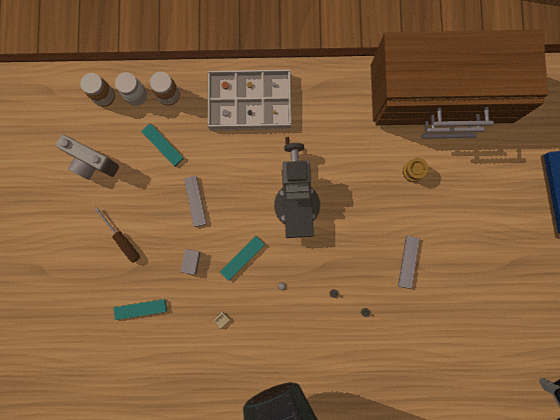

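View pics/wrist0.png

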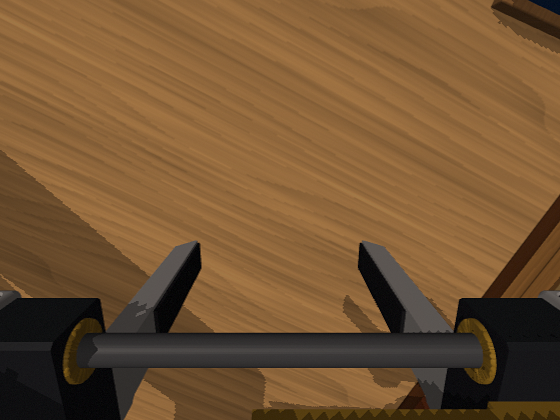

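The top view shows two long grey bars at (195,202) and (409,262), a short grey block at (190,263), three turquoise bars at (162,145), (243,258) and (140,310), and the vise at (297,200) with its mouth facing down, towards the robot. The two grey long bars fit "bare steel, 120x30". I'll measure them and confirm in a crop.

```bash
cat > h.py <<'E'
import numpy as np,cv2
def load(n,k=0):
    return cv2.imread(f"pics/{n}{k}.png"),np.load(f"pics/{n}{k}d.npy"),dict(np.load(f"pics/{n}{k}p.npz"))
def ray(p,uv,z):
    uv=np.atleast_2d(np.asarray(uv,float)); 
    d=(np.linalg.inv(p['mtx'])@np.c_[uv,np.ones(len(uv))].T).T@p['R']
    c=-p['R'].T@p['t']; s=(z-c[2])/d[:,2]; return c+s[:,None]*d
def deproj(p,uv,dep):
    uv=np.atleast_2d(np.asarray(uv,float))
    X=(np.linalg.inv(p['mtx'])@np.c_[uv,np.ones(len(uv))].T)*np.asarray(dep)
    return (X.T-p['t'])@p['R']
E
python3 - <<'E'
from h import *
im,d,p=load("top")
hsv=cv2.cvtColor(im,cv2.COLOR_BGR2HSV)
v,u=np.mgrid[:420,:560]
P=deproj(p,np.c_[u.ravel(),v.ravel()],d.ravel()).reshape(420,560,3)
m=((hsv[...,1]<60)&(hsv[...,2]>70)).astype(np.uint8)
cs,_=cv2.findContours(m,0,2)
for c in cs:
    if cv2.contourArea(c)<150: continue
    r=cv2.minAreaRect(c)
    if not(100<r[0][1]<350 and 100<r[0][0]<500):continue
    w=ray(p,cv2.boxPoints(r)-0,0.012); 
    mm=np.zeros_like(m);cv2.drawContours(mm,[c],-1,1,-1); 
    e=w[1]-w[0];f=w[2]-w[1]
    L=e if np.linalg.norm(e)>np.linalg.norm(f) else f
    print(np.round(r[0]),'c',w.mean(0).round(4),'dims',np.linalg.norm(e).round(4),np.linalg.norm(f).round(4),'ang',np.degrees(np.arctan2(L[1],L[0])).round(1),'z',np.median(P[mm>0][:,2]).round(4))
# vise heights
a=np.full((420,560),0.);a=P[...,2]
for r in range(135,245,6): print(r,[int(round(1000*a[r,c])) for c in range(268,328,4)])
cv2.imwrite("pics/c1.png",np.hstack([cv2.resize(im[160:290,160:280],None,fx=3,fy=3),cv2.resize(im[130:260,250:340],None,fx=3,fy=3)]))
c2=cv2.resize(im[210:310,360:460],None,fx=4,fy=4);cv2.imwrite("pics/c2.png",c2)
E
```

```text
[190. 261.] c [0.4696 0.2625 0.012 ] dims 0.0544 0.0339 ang -11.0 z 0.0251
[409. 262.] c [ 0.4614 -0.2504  0.012 ] dims 0.1194 0.0309 ang -11.3 z 0.0113
[195. 201.] c [0.6135 0.2514 0.012 ] dims 0.0305 0.1189 ang -168.6 z 0.0111
[458. 122.] c [ 0.7956 -0.3846  0.012 ] dims 0.1703 0.0718 ang -89.6 z 0.0947
135 [-2, 0, 1, -4, -2, 2, 1, 1, -3, 0, -3, -3, -1, -2, -2]
141 [4, -3, -1, -3, -2, 54, -3, -1, 3, -3, -3, -1, -1, -2, 1]
147 [-2, -5, -1, 1, 53, 65, 66, 66, 62, -2, -3, -2, 0, -1, 0]
153 [-6, -2, 0, -2, 3, 1, 56, 54, -3, 1, 2, -2, 5, -3, -1]
159 [-3, -2, 0, -2, -2, -1, 50, 56, 1, -1, 0, 3, 1, 2, 1208]
165 [-6, -1, -3, -3, 105, 121, 121, 123, 119, 118, 106, 2, -2, 2, -2]
171 [-1, 0, -3, 2, 106, 123, 125, 120, 121, 120, 105, 0, 3, 0, 0]
177 [-3, -5, -1, -2, 103, 123, 125, 121, 125, 123, 106, -3, -1, 1, 0]
183 [-3, -2, 0, -4, 97, 99, 99, 95, 96, 93, 53, -3, -4, 1, -1]
189 [-1, 2, -1, 14, 57, 95, 95, 93, 96, 95, 94, 12, 0, 0, -2]
195 [-3, -1, 11, 11, 57, 90, 89, 88, 92, 98, 92, 14, 12, 4, -1]
201 [0, 2, 12, 10, 58, 61, 56, 55, 59, 61, 57, 9, 15, -1, -1]
207 [2, 1, 11, 13, 60, 57, 59, 62, 56, 59, 60, 11, 15, 1, 0]
213 [-1, 2, 11, 12, 60, 59, 60, 58, 61, 58, 62, 7, 8, 0, 0]
219 [-4, 0, -3, 10, 55, 60, 62, 61, 60, 58, 61, 59, 1, -3, 1]
225 [-4, -2, -2, 4, -5, 60, 59, 62, 62, 57, 57, 58, -4, -5, -1]
231 [-2, -2, 2, -3, -1, 59, 59, 58, 61, 58, 58, 58, -5, 3, -2]
237 [0, -2, -1, -1, 0, 55, 50, 42, 0, 3, -4, 1, -2, -2, -1]
243 [-4, -1, 2, -4, 0, 0, 2, 3, 0, -2, -2, 2, -4, 0, -3]
```

View pics/c1.png

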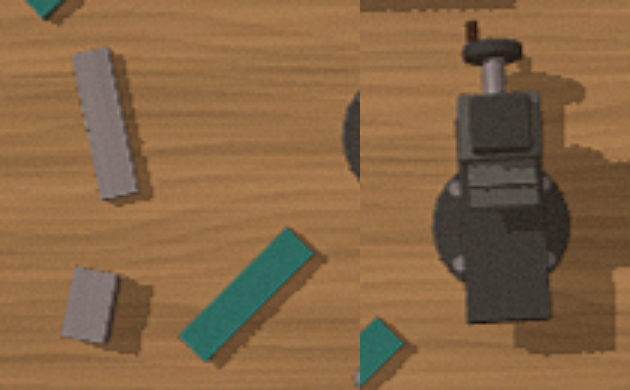

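View pics/c2.png

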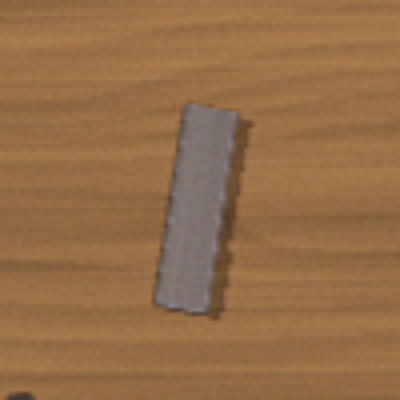

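The crop confirms two bare-steel long bars, 119x31 mm with tops at about 11-12 mm. The block is 54x34 mm and 25 mm high, so it is excluded, and the turquoise bars are excluded too. Next I'll fit the vise pose.

```bash
python3 - <<'E'
from h import *
im,d,p=load("top")
v,u=np.mgrid[:420,:560]
P=deproj(p,np.c_[u.ravel(),v.ravel()],d.ravel()).reshape(420,560,3)
m=((abs(P[...,2]-.06)<.012)&(v>198)&(v<245)&(u>265)&(u<330)).astype(np.uint8)
cs,_=cv2.findContours(m,0,2);c=max(cs,key=cv2.contourArea)
def sub(rows,lo):
    pass
# silhouette edges at z=.06, sub-pixel from grey gradient
g=cv2.GaussianBlur(im.astype(np.float32),(3,3),0).sum(2)
L=[];R=[]
for r in range(204,236,2):
    row=m[r]; x=np.where(row)[0]; L.append((x[0]-.5,r));R.append((x[-1]+.5,r))
Fr=[]
for cc in range(290,312,2):
    x=np.where(m[:,cc])[0]; Fr.append((cc,x[-1]+.5))
for n,E in(("L",L),("R",R),("F",Fr)):
    w=ray(p,E,.06)[:,:2]; mean=w.mean(0); ax=np.linalg.svd(w-mean)[2][0]; print(n,mean.round(4),np.degrees(np.arctan2(ax[1],ax[0])).round(1)); print(w.round(4).tolist()[::3])
# column top z=.123
m2=((abs(P[...,2]-.123)<.006)&(v>150)&(v<190)&(u>265)&(u<330)).astype(np.uint8)
w=ray(p,np.argwhere(m2)[:,::-1],.123);r=cv2.minAreaRect((w[:,:2]*1000).astype(np.float32));print('col',r)
m3=((abs(P[...,2]-.105)<.006)&(v>150)&(v<200)&(u>265)&(u<330)).astype(np.uint8)
w=ray(p,np.argwhere(m3)[:,::-1],.105);r=cv2.minAreaRect((w[:,:2]*1000).astype(np.float32));print('upj',r)
cs=cv2.minAreaRect(c);print(ray(p,cv2.boxPoints(cs),.06).round(4),cs)
o=cv2.resize(im[130:260,250:345],None,fx=6,fy=6,interpolation=cv2.INTER_CUBIC)
o=np.clip(o.astype(float)*1.8,0,255).astype(np.uint8);cv2.imwrite("pics/v.png",o[:780,:570][180:])
s=load("scene")[0];cv2.imwrite("pics/vs.png",np.clip(cv2.resize(s[190:280,210:300],None,fx=6,fy=6,interpolation=cv2.INTER_CUBIC)*1.8,0,255).astype(np.uint8))
E
```

```text
L [0.5609 0.0399] -178.3
[[0.5953, 0.0403], [0.5815, 0.0405], [0.5678, 0.0408], [0.554, 0.0387], [0.5403, 0.039], [0.5267, 0.0392]]
R [ 0.5599 -0.0241] -176.9
[[0.5943, -0.0212], [0.5805, -0.0232], [0.5667, -0.0229], [0.553, -0.0248], [0.5393, -0.0245], [0.5257, -0.0264]]
F [0.5199 0.0042] -87.8
[[0.5186, 0.0269], [0.5206, 0.0133], [0.5204, -0.0003], [0.5202, -0.0139]]
col ((659.7744750976562, 11.928211212158203), (40.24683380126953, 43.67493438720703), 2.47841477394104)
upj ((645.0636596679688, 10.987829208374023), (83.08467102050781, 61.772151947021484), 3.7980167865753174)
[[ 0.6068  0.042   0.06  ]
 [ 0.6098 -0.0223  0.06  ]
 [ 0.5216 -0.0257  0.06  ]
 [ 0.5186  0.038   0.06  ]] ((297.9630432128906, 217.4085693359375), (38.612159729003906, 28.19498634338379), 86.42366790771484)
```

View pics/v.png

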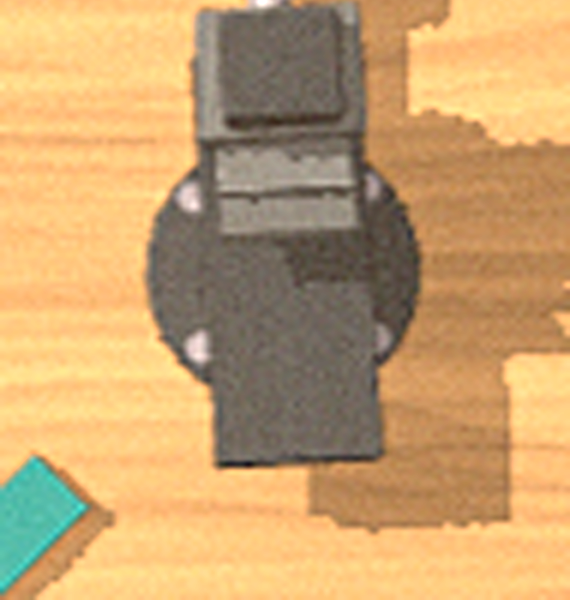

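View pics/vs.png

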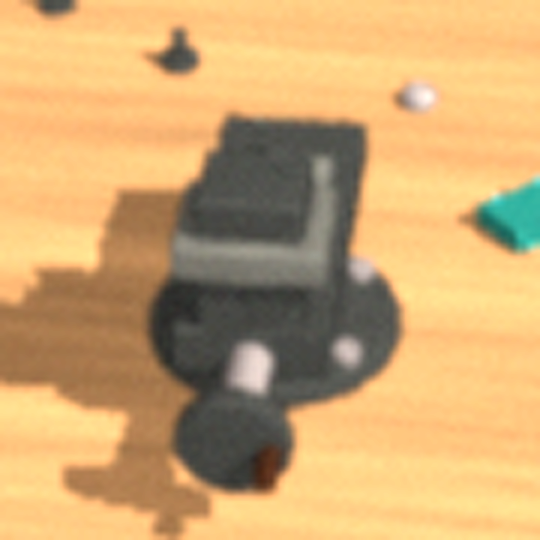

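```bash
cat >> h.py <<'E'
from scipy.spatial.transform import Rotation as Ro
def togo(robot,x,y,tipz,yawdeg):
    o=robot.get_obs(); q=np.array(o['tool_pos']); R=Ro.from_euler('xyz',o['ee_rot'])
    g=np.array([x,y,tipz+.1992]); G=Ro.from_euler('xyz',[np.pi,0,np.radians(yawdeg)])
    print('t',round(o['time'],2),'pos',q.round(4),'tipz',(q[2]-.1992).round(4),'rpy',o['ee_rot'].round(4),'F',o['wrist_force'].round(1),'T',o['wrist_torque'].round(2),'w',round(o['width'],4))
    print('shift/0.1',(R.inv().apply(g-q)/.1).round(3),'turn',((R.inv()*G).as_rotvec()/(np.pi/2)).round(3))
E
cat > go.py <<'E'
import sys
from bench import robot
from h import *
togo(robot,*map(float,sys.argv[1:5]))
E
python3 go.py 0.4536 -0.2488 0.10 -11.3
```

```text
t 0.15 pos [ 0.2475 -0.4911  0.4038] tipz 0.2046 rpy [-3.1399e+00 -2.0000e-04  4.6680e-01] F [-0.2 -0.1 -0.4] T [-0.04 -0.02 -0.02] w 0.094
shift/0.1 [ 2.931 -1.234  1.048] turn [-0.001  0.     0.423]
```

Call:
move_arm(
  increments=[
    [[1,0.98,-0.41,0,0,0,0],[1,0.98,-0.41,0,0,0,0],[1,0.98,-0.41,0,0,0,0]],
  ],
)

```text
time: 0.4
tool_pos: [0.3179, -0.4083, 0.4043]
ee_rot: [-3.14, -0.002, 0.468]
wrist_force: [0.3, -0.1, -1.0]
width: 0.0939
```

Call:
move_arm(
  increments=[
    [[1,0.98,-0.41,0.3,0,0,0],[1,0.98,-0.41,0.3,0,0,0],[1,0.98,-0.41,0.3,0,0,0]],
  ],
)

```text
time: 0.65
tool_pos: [0.3869, -0.3272, 0.3735]
ee_rot: [-3.14, -0.001, 0.468]
wrist_force: [-0.6, -0.3, -0.1]
width: 0.0939
```

Call:
move_arm(
  increments=[
    [[1,0.97,-0.41,0.5,0,0,0.423],[1,0.97,-0.41,0.5,0,0,0.423],[1,0.97,-0.41,0.5,0,0,0.423],[1,0.97,-0.41,0.5,0,0,0.423],[1,0.97,-0.41,0.5,0,0,0.423],[1,0.97,-0.41,0.5,0,0,0.423],[1,0.97,-0.41,0.5,0,0,0.423],[1,0.97,-0.41,0.5,0,0,0.423]],
  ],
)

```text
time: 1.32
tool_pos: [0.4538, -0.2494, 0.3244]
ee_rot: [-3.141, 0.001, -0.196]
wrist_force: [-0.5, 0.8, -1.2]
width: 0.0941
```

```bash
python3 go.py 0.4536 -0.2488 0.003 -11.3; python3 - <<'E'
from bench import robot
import cv2,numpy as np
n="wrist";p=robot.camera_params(n);im,d=robot.snapshot(n);cv2.imwrite("pics/w1.png",im[:,:,::-1])
E
```

```text
t 1.32 pos [ 0.4538 -0.2494  0.3244] tipz 0.1252 rpy [-3.1414e+00  6.0000e-04 -1.9560e-01] F [-0.5  0.8 -1.2] T [0.08 0.06 0.06] w 0.0941
shift/0.1 [-0.002 -0.005  1.222] turn [-0.     0.     0.001]
```

View pics/w1.png

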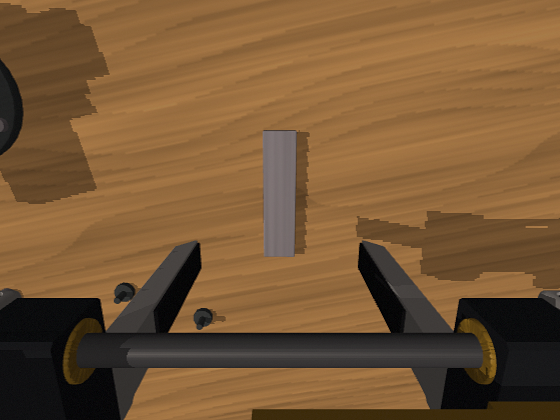

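The wrist view shows the plate centred (column 280) and parallel to the fingers. The pads' path is clear: the small screws at (125,292) and (203,318) are off to the side. I'll descend.

Call:
move_arm(
  increments=[
    [[0.6,0,0,0.4,0,0,0],[0.6,0,0,0.8,0,0,0],[0.6,0,0,0.8,0,0,0],[0.6,0,0,0.8,0,0,0]],
  ],
)

```text
time: 1.7
tool_pos: [0.4528, -0.249, 0.2425]
ee_rot: [-3.139, 0.006, -0.197]
wrist_force: [0.5, -0.0, 1.3]
width: 0.0707
```

Call:
move_arm(
  increments=[
    [[0.6,0,0,0.2,0,0,0],[0.6,0,0,0.35,0,0,0],[0.6,0,0,0.42,0,0,0],[0.6,0,0,0.42,0,0,0],[0.6,0,0,0.42,0,0,0]],
  ],
)

```text
time: 2.12
tool_pos: [0.4545, -0.25, 0.2046]
ee_rot: [3.14, -0.003, -0.198]
wrist_force: [0.6, 0.6, 0.8]
width: 0.0562
```

```bash
python3 go.py 0.4536 -0.2488 0.003 -11.3
```

```text
t 2.12 pos [ 0.4545 -0.25    0.2046] tipz 0.0054 rpy [ 3.1404e+00 -2.7000e-03 -1.9760e-01] F [0.6 0.6 0.8] T [ 0.05 -0.01 -0.  ] w 0.0562
shift/0.1 [-0.011 -0.01   0.024] turn [ 0.001 -0.002 -0.   ]
```

Call:
move_arm(
  increments=[
    [[0.6,0,0,0.01,0,0,0],[0.6,0,0,0.01,0,0,0],[0,0,0,0.01,0,0,0],[0,0,0,0.01,0,0,0],[0,0,0,0.01,0,0,0],[0,0,0,0.01,0,0,0],[0,0,0,0.01,0,0,0],[0,0,0,0.01,0,0,0]],
  ],
)

```text
time: 2.78
tool_pos: [0.4539, -0.2494, 0.2018]
ee_rot: [-3.141, -0.0, -0.198]
wrist_force: [-0.4, 1.0, 0.6]
width: 0.0296
```

```bash
python3 go.py 0.4536 -0.2488 0.003 -11.3
```

```text
t 2.78 pos [ 0.4539 -0.2494  0.2018] tipz 0.0026 rpy [-3.1415e+00 -1.0000e-04 -1.9760e-01] F [-0.4  1.   0.6] T [0.2  0.01 0.04] w 0.0296
shift/0.1 [-0.004 -0.006 -0.004] turn [-0. -0. -0.]
```

Call:
move_arm(
  increments=[
    [[0,0,0,-0.2,0,0,0],[0,0,0,-0.5,0,0,0],[0,0,0,-0.9,0,0,0],[0,0,0,-0.9,0,0,0],[0,0,0,-0.9,0,0,0]],
  ],
)

```text
time: 3.2
tool_pos: [0.4544, -0.2499, 0.2938]
ee_rot: [3.139, -0.005, -0.198]
wrist_force: [-0.8, 0.6, -3.5]
width: 0.0294
```

```bash
python3 go.py 0.5116 0.0060 0.10 2.3
```

```text
t 3.2 pos [ 0.4544 -0.2499  0.2938] tipz 0.0946 rpy [ 3.1393 -0.0048 -0.1976] F [-0.8  0.6 -3.5] T [ 0.03  0.09 -0.05] w 0.0294
shift/0.1 [ 0.059 -2.621 -0.06 ] turn [ 0.002 -0.003 -0.151]
```

Call:
move_arm(
  increments=[
    [[0,0.02,-0.4,-0.3,0,0,0],[0,0.02,-0.75,-0.3,0,0,0],[0,0.02,-0.98,-0.3,0,0,0],[0,0.02,-0.98,-0.3,0,0,0]],
  ],
)

```text
time: 3.53
tool_pos: [0.475, -0.1499, 0.3192]
ee_rot: [-3.138, 0.004, -0.193]
wrist_force: [-0.7, -0.4, -3.0]
width: 0.0299
```

Call:
move_arm(
  increments=[
    [[0,0.02,-0.4,0,0,0,0],[0,0.02,-0.75,0,0,0,0],[0,0.02,-0.98,0,0,0,0],[0,0.02,-0.98,0,0,0,0]],
  ],
)

```text
time: 3.87
tool_pos: [0.4959, -0.0548, 0.3184]
ee_rot: [-3.139, 0.006, -0.193]
wrist_force: [-0.3, -1.1, -3.7]
width: 0.0298
```

Call:
move_arm(
  increments=[
    [[0,0.02,-0.3,0,0,0,-0.05],[0,0.02,-0.66,0,0,0,-0.12],[0,0.02,-0.66,0,0,0,-0.151],[0,0.02,-0.66,0,0,0,-0.151],[0,0.02,-0.66,0,0,0,-0.151]],
  ],
)

```text
time: 4.28
tool_pos: [0.5108, 0.0056, 0.3195]
ee_rot: [3.141, 0.004, 0.038]
wrist_force: [0.1, -0.9, -2.5]
width: 0.0299
```

```bash
python3 go.py 0.5116 0.0060 0.064 2.3;  python3 - <<'E'
from bench import robot
import cv2,numpy as np
for n in("wrist","scene","top"):
    p=robot.camera_params(n);im,d=robot.snapshot(n);cv2.imwrite(f"pics/{n}2.png",im[:,:,::-1])
E
```

```text
t 4.28 pos [0.5108 0.0056 0.3195] tipz 0.1203 rpy [3.1407 0.0041 0.038 ] F [ 0.1 -0.9 -2.5] T [0.   0.04 0.04] w 0.0299
shift/0.1 [ 0.011 -0.004  0.563] turn [ 0.001  0.003 -0.001]
```

View pics/wrist2.png

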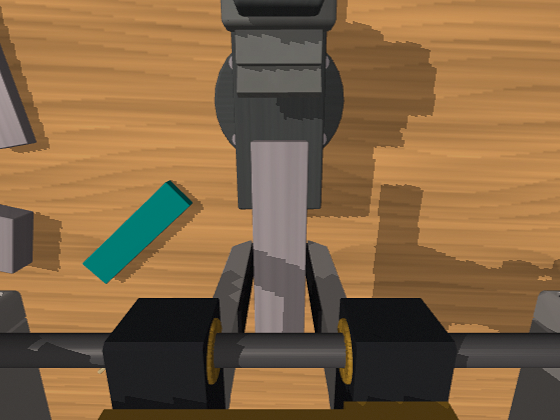

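View pics/scene2.png

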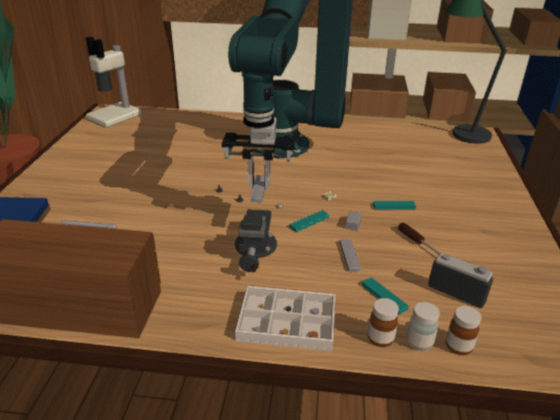

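The plate is centred on the jaw: plate columns 251-307, jaw 235-323, both centred at 279. I'll descend and slide in.

Call:
move_arm(
  increments=[
    [[0,0,0,0.25,0,0,0],[0,0,0,0.45,0,0,0],[0,0,0,0.56,0,0,0],[0,0,0,0.56,0,0,0],[0,0,0,0.56,0,0,0],[0,0,0,0.56,0,0,0]],
  ],
)

```text
time: 4.93
tool_pos: [0.5115, 0.0059, 0.2668]
ee_rot: [3.141, -0.002, 0.039]
wrist_force: [-0.4, 0.4, -2.8]
width: 0.0296
```

```bash
python3 go.py 0.5715 0.0084 0.064 2.3;  python3 - <<'E'
from bench import robot
import cv2,numpy as np
for n in("wrist","scene"):
    p=robot.camera_params(n);im,d=robot.snapshot(n);cv2.imwrite(f"pics/{n}3.png",im[:,:,::-1] if n=="wrist" else cv2.resize(im[150:290,190:350,::-1],None,fx=4,fy=4))
E
```

```text
t 4.93 pos [0.5115 0.0059 0.2668] tipz 0.0676 rpy [ 3.1412e+00 -1.7000e-03  3.8800e-02] F [-0.4  0.4 -2.8] T [ 0.05 -0.01  0.  ] w 0.0296
shift/0.1 [ 0.6   -0.002  0.037] turn [ 0.    -0.001 -0.001]
```

View pics/wrist3.png

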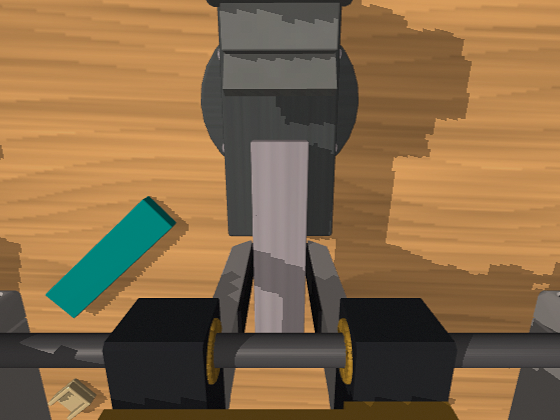

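View pics/scene3.png

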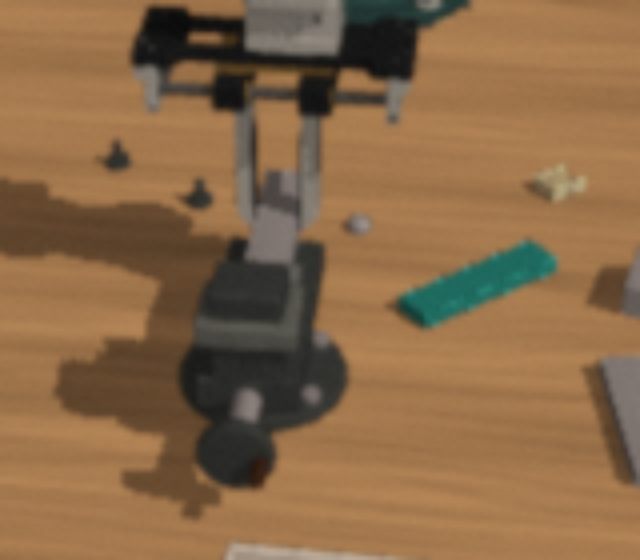

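Call:
move_arm(
  increments=[
    [[0,0,0,0.022,0,0,0],[0,0.15,0,0.022,0,0,0],[0,0.3,0,0.022,0,0,0],[0,0.42,0,0.022,0,0,0],[0,0.5,0,0.022,0,0,0],[0,0.55,0,0.022,0,0,0],[0,0.55,0,0.022,0,0,0]],
  ],
)

```text
time: 5.62
tool_pos: [0.5668, 0.0085, 0.2636]
ee_rot: [3.141, -0.0, 0.04]
wrist_force: [0.2, 0.2, -4.3]
width: 0.0301
```

```bash
python3 go.py 0.5715 0.0084 0.064 2.3
```

```text
t 5.62 pos [0.5668 0.0085 0.2636] tipz 0.0644 rpy [ 3.1414e+00 -5.0000e-04  3.9700e-02] F [ 0.2  0.2 -4.3] T [ 0.06  0.07 -0.01] w 0.0301
shift/0.1 [0.047 0.003 0.004] turn [ 0. -0. -0.]
```

Call:
move_arm(
  increments=[
    [[0,0.02,0,0.01,0,0,0],[0,0.03,0,0.01,0,0,0],[0,0.03,0,0.013,0,0,0],[0,0.03,0,0.013,0,0,0]],
  ],
)

```text
time: 5.95
tool_pos: [0.5688, 0.0086, 0.2621]
ee_rot: [3.142, 0.0, 0.04]
wrist_force: [-0.5, -0.5, -4.2]
width: 0.0294
```

```bash
python3 go.py 0.5715 0.0084 0.064 2.3
```

```text
t 5.95 pos [0.5688 0.0086 0.2621] tipz 0.0629 rpy [3.1415e+00 3.0000e-04 3.9500e-02] F [-0.5 -0.5 -4.2] T [ 0.05  0.06 -0.01] w 0.0294
shift/0.1 [ 0.027  0.003 -0.011] turn [ 0.  0. -0.]
```

Call:
move_arm(
  increments=[
    [[0.65,0,0,0,0,0,0],[0.65,0,0,0,0,0,0],[0.65,0,0,0,0,0,0],[0.65,0,0,0,0,0,0],[0.65,0,0,0,0,0,0],[0.65,0,0,-0.15,0,0,0],[0.65,0,0,-0.5,0,0,0],[0.65,0,0,-0.9,0,0,0]],
  ],
)

```text
time: 6.62
tool_pos: [0.5684, 0.0086, 0.35]
ee_rot: [-3.141, 0.007, 0.04]
wrist_force: [0.9, 0.6, -0.3]
width: 0.0611
```

Call:
move_arm(
  increments=[
    [[1,-0.9,0,-0.2,0,0,0],[1,-0.9,0,-0.2,0,0,0],[1,-0.9,0,-0.2,0,0,0],[1,-0.9,0,-0.2,0,0,0]],
  ],
)

```text
time: 6.95
tool_pos: [0.4775, 0.0051, 0.3738]
ee_rot: [3.141, -0.003, 0.039]
wrist_force: [0.0, 0.1, 0.2]
width: 0.0844
```

```bash
python3 go.py 0.6 0.25 0.12 11.4;  python3 - <<'E'
from bench import robot
from h import *
for n in("wrist","top"):
    p=robot.camera_params(n);im,d=robot.snapshot(n);cv2.imwrite(f"pics/{n}4.png",im[:,:,::-1]);np.save(f"pics/{n}4d.npy",d); np.savez(f"pics/{n}4p.npz",**p)
E
```

```text
t 6.95 pos [0.4775 0.0051 0.3738] tipz 0.1746 rpy [ 3.141  -0.0033  0.0393] F [0.  0.1 0.2] T [ 0.01  0.03 -0.03] w 0.0844
shift/0.1 [ 1.319 -2.4    0.549] turn [ 0.001 -0.002 -0.102]
```

View pics/wrist4.png

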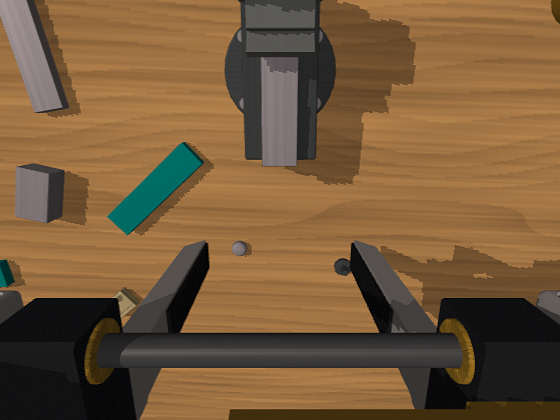

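View pics/top4.png

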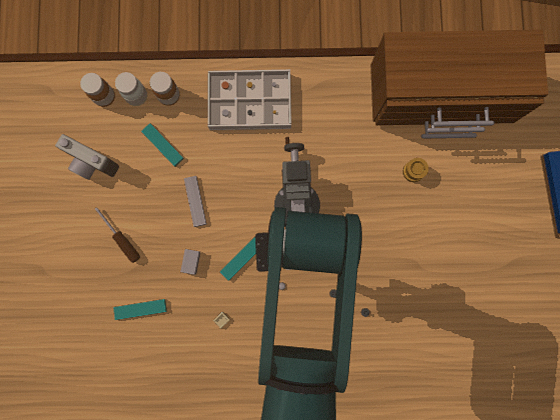

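```bash
python3 - <<'E'
from h import *
im,d,p=load("wrist",4)
print('plate near corners (top)',ray(p,[[262,161.5],[297,161.5],[263,58],[297,58]],.072).round(4))
print('jaw front corners',ray(p,[[245.5,159],[315.5,159]],.06).round(4), 'lip',ray(p,[[247,53],[317,53]],.09).round(4))
g=p;c=cv2.resize(im[40:180,220:340],None,fx=5,fy=5);cv2.imwrite("pics/c4.png",c[:600])
cv2.imwrite("pics/c4.png",cv2.resize(im[30:180,210:350],None,fx=4,fy=4))
E
```

```text
plate near corners (top) [[ 0.5203  0.0213  0.072 ]
 [ 0.5215 -0.0091  0.072 ]
 [ 0.603   0.0226  0.072 ]
 [ 0.604  -0.0046  0.072 ]]
jaw front corners [[ 0.5204  0.0368  0.06  ]
 [ 0.5229 -0.0264  0.06  ]] lip [[ 0.6031  0.0337  0.09  ]
 [ 0.6051 -0.0185  0.09  ]]
```

View pics/c4.png

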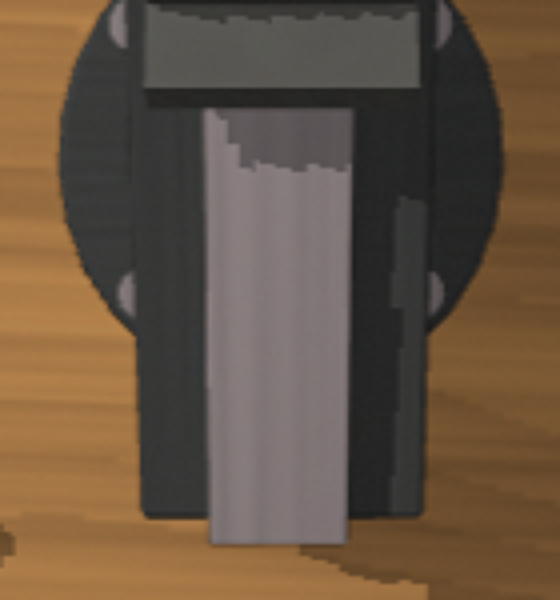

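The first plate lies flat under the lip, centred, about 3-4 mm short of home, which is within tolerance. Next is the second plate.

Call:
move_arm(
  increments=[
    [[1,0.2,-0.4,0,0,0,0],[1,0.45,-0.8,0,0,0,0],[1,0.45,-0.8,0,0,0,0]],
  ],
)

```text
time: 7.3
tool_pos: [0.5237, 0.0903, 0.3706]
ee_rot: [-3.139, 0.0, 0.043]
wrist_force: [0.2, -0.1, 0.0]
width: 0.0942
```

Call:
move_arm(
  increments=[
    [[1,0.2,-0.4,0,0,0,0],[1,0.45,-0.8,0,0,0,0],[1,0.45,-0.8,0,0,0,0]],
  ],
)

```text
time: 7.55
tool_pos: [0.5654, 0.1727, 0.3695]
ee_rot: [-3.14, 0.002, 0.044]
wrist_force: [-1.6, -0.6, 0.1]
width: 0.0941
```

Call:
move_arm(
  increments=[
    [[1,0.2,-0.4,0.2,0,0,-0.05],[1,0.46,-0.8,0.5,0,0,-0.102],[1,0.46,-0.8,0.5,0,0,-0.102],[1,0.46,-0.8,0.5,0,0,-0.102],[1,0.46,-0.8,0.5,0,0,-0.102]],
  ],
)

```text
time: 7.97
tool_pos: [0.6061, 0.2505, 0.3191]
ee_rot: [3.14, 0.005, 0.201]
wrist_force: [0.2, -0.9, 0.3]
width: 0.0942
```

```bash
python3 go.py 0.6057 0.2498 0.003 11.4;  python3 - <<'E'
from bench import robot
from h import *
for n in("wrist",):
    p=robot.camera_params(n);im,d=robot.snapshot(n);cv2.imwrite(f"pics/{n}5.png",im[:,:,::-1])
E
```

```text
t 7.97 pos [0.6061 0.2505 0.3191] tipz 0.1199 rpy [3.1401 0.0051 0.2007] F [ 0.2 -0.9  0.3] T [ 0.03  0.03 -0.01] w 0.0942
shift/0.1 [1.000e-03 4.000e-03 1.169e+00] turn [0.001 0.003 0.001]
```

View pics/wrist5.png

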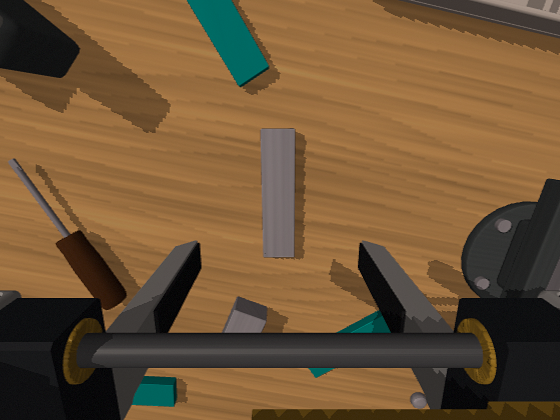

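The steel plate is centred at column 279 and aligned, and the fingers' path is clear.

Call:
move_arm(
  increments=[
    [[0.6,0,0,0.4,0,0,0],[0.6,0,0,0.8,0,0,0],[0.6,0,0,0.8,0,0,0],[0.6,0,0,0.8,0,0,0]],
  ],
)

```text
time: 8.35
tool_pos: [0.6049, 0.2486, 0.2407]
ee_rot: [3.141, 0.005, 0.198]
wrist_force: [0.2, -0.3, 0.8]
width: 0.0708
```

Call:
move_arm(
  increments=[
    [[0.6,0,0,0.2,0,0,0],[0.6,0,0,0.33,0,0,0],[0.6,0,0,0.37,0,0,0],[0.6,0,0,0.37,0,0,0],[0.6,0,0,0.37,0,0,0],[0.6,0,0,0.37,0,0,0],[0.6,0,0,0.37,0,0,0]],
  ],
)

```text
time: 8.93
tool_pos: [0.606, 0.2503, 0.2066]
ee_rot: [-3.141, -0.002, 0.2]
wrist_force: [0.2, -0.3, 0.4]
width: 0.0559
```

```bash
python3 go.py 0.6057 0.2498 0.003 11.4
```

```text
t 8.93 pos [0.606  0.2503 0.2066] tipz 0.0074 rpy [-3.1415e+00 -2.3000e-03  1.9980e-01] F [ 0.2 -0.3  0.4] T [ 0.04 -0.02 -0.02] w 0.0559
shift/0.1 [-0.004  0.004  0.044] turn [-0.    -0.001  0.001]
```

Call:
move_arm(
  increments=[
    [[0.6,0,0,0.035,0,0,0],[0.6,0,0,0.035,0,0,0],[0.6,0,0,0.035,0,0,0]],
  ],
)

```text
time: 9.18
tool_pos: [0.6055, 0.2502, 0.2014]
ee_rot: [3.141, 0.0, 0.2]
wrist_force: [0.1, 0.5, 0.1]
width: 0.0562
```

```bash
python3 go.py 0.6057 0.2498 0.003 11.4
```

```text
t 9.18 pos [0.6055 0.2502 0.2014] tipz 0.0022 rpy [3.1414e+00 5.0000e-04 1.9990e-01] F [0.1 0.5 0.1] T [0.08 0.01 0.03] w 0.0562
shift/0.1 [ 0.001  0.004 -0.008] turn [0.    0.    0.001]
```

Call:
move_arm(
  increments=[
    [[0,0,0,0,0,0,0],[0,0,0,0,0,0,0],[0,0,0,0,0,0,0],[0,0,0,0,0,0,0],[0,0,0,0,0,0,0],[0,0,0,0,0,0,0],[0,0,0,0,0,0,0]],
  ],
)

```text
time: 9.77
tool_pos: [0.6056, 0.2503, 0.2017]
ee_rot: [-3.141, -0.0, 0.2]
wrist_force: [0.9, 1.0, -0.8]
width: 0.0296
```

```bash
python3 go.py 0.5116 0.0060 0.13 2.3
```

```text
t 9.77 pos [0.6056 0.2503 0.2017] tipz 0.0025 rpy [-3.1413e+00 -1.0000e-04  1.9980e-01] F [ 0.9  1.  -0.8] T [ 0.11  0.03 -0.02] w 0.0296
shift/0.1 [-1.406  2.207 -1.276] turn [-0.    -0.     0.102]
```

Call:
move_arm(
  increments=[
    [[0,0,0,-0.2,0,0,0],[0,0,0,-0.5,0,0,0],[0,0,0,-0.9,0,0,0],[0,0,0,-0.9,0,0,0]],
  ],
)

```text
time: 10.1
tool_pos: [0.6072, 0.2506, 0.3005]
ee_rot: [-3.14, -0.014, 0.2]
wrist_force: [1.4, 1.3, -0.1]
width: 0.0296
```

Call:
move_arm(
  increments=[
    [[0,-0.4,0.3,-0.2,0,0,0],[0,-0.7,0.6,-0.5,0,0,0],[0,-0.9,0.75,-0.5,0,0,0],[0,-0.9,0.75,-0.5,0,0,0]],
  ],
)

```text
time: 10.43
tool_pos: [0.5296, 0.1553, 0.343]
ee_rot: [3.138, 0.001, 0.197]
wrist_force: [0.5, 0.6, -2.8]
width: 0.0293
```

Call:
move_arm(
  increments=[
    [[0,-0.2,0.4,0,0,0,0],[0,-0.4,0.7,0,0,0,0],[0,-0.5,0.75,0,0,0,0],[0,-0.5,0.75,0,0,0,0]],
  ],
)

```text
time: 10.77
tool_pos: [0.4967, 0.0735, 0.3404]
ee_rot: [3.142, 0.003, 0.196]
wrist_force: [-0.1, 0.7, -3.7]
width: 0.0296
```

Call:
move_arm(
  increments=[
    [[0,0,0.4,0,0,0,0.05],[0,0,0.7,0,0,0,0.102],[0,0,0.7,0,0,0,0.102],[0,0,0.7,0,0,0,0.102],[0,0,0.7,0,0,0,0.102]],
  ],
)

```text
time: 11.18
tool_pos: [0.5123, 0.0076, 0.3408]
ee_rot: [-3.14, 0.001, 0.041]
wrist_force: [-0.3, 0.2, -2.9]
width: 0.03
```

```bash
python3 go.py 0.5116 0.0060 0.0775 2.3;  python3 - <<'E'
from bench import robot
from h import *
for n in("wrist",):
    p=robot.camera_params(n);im,d=robot.snapshot(n);cv2.imwrite(f"pics/{n}6.png",im[:,:,::-1])
E
```

```text
t 11.18 pos [0.5123 0.0076 0.3408] tipz 0.1416 rpy [-3.1402e+00  1.2000e-03  4.0500e-02] F [-0.3  0.2 -2.9] T [0.08 0.03 0.06] w 0.03
shift/0.1 [-0.007  0.016  0.641] turn [-0.001  0.001  0.   ]
```

View pics/wrist6.png

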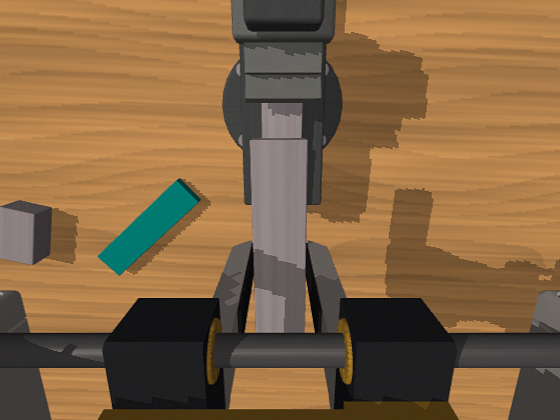

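Held plate is in line with the first one and the vise. I'll descend to just above the first plate.

Call:
move_arm(
  increments=[
    [[0,0,0.015,0.25,0,0,0],[0,0,0.015,0.45,0,0,0],[0,0,0.015,0.6,0,0,0],[0,0,0.015,0.6,0,0,0],[0,0,0.015,0.6,0,0,0],[0,0,0.015,0.6,0,0,0],[0,0,0.015,0.6,0,0,0]],
  ],
)

```text
time: 11.82
tool_pos: [0.5127, 0.0057, 0.2834]
ee_rot: [3.141, -0.003, 0.04]
wrist_force: [0.0, 0.1, -2.7]
width: 0.0296
```

```bash
python3 go.py 0.5715 0.0084 0.0755 2.3
```

```text
t 11.82 pos [0.5127 0.0057 0.2834] tipz 0.0842 rpy [ 3.1412 -0.0032  0.0404] F [ 0.   0.1 -2.7] T [ 0.02  0.02 -0.04] w 0.0296
shift/0.1 [ 0.589 -0.003  0.089] turn [ 0.    -0.002  0.   ]
```

Call:
move_arm(
  increments=[
    [[0,0,0,0.045,0,0,0],[0,0,0,0.045,0,0,0],[0,0,0,0.045,0,0,0],[0,0,0,0.045,0,0,0],[0,0,0,0.045,0,0,0]],
  ],
)

```text
time: 12.23
tool_pos: [0.5121, 0.0052, 0.2773]
ee_rot: [3.142, -0.0, 0.039]
wrist_force: [0.3, 0.1, -3.4]
width: 0.0296
```

```bash
python3 go.py 0.5715 0.0084 0.0755 2.3
```

```text
t 12.23 pos [0.5121 0.0052 0.2773] tipz 0.0781 rpy [ 3.1415e+00 -3.0000e-04  3.9400e-02] F [ 0.3  0.1 -3.4] T [ 0.03  0.06 -0.05] w 0.0296
shift/0.1 [ 0.595 -0.009  0.027] turn [ 0. -0. -0.]
```

Call:
move_arm(
  increments=[
    [[0,0,-0.005,0.02,0,0,0],[0,0.1,-0.005,0.02,0,0,0],[0,0.16,-0.005,0.02,0,0,0],[0,0.21,-0.005,0.02,0,0,0],[0,0.26,-0.005,0.02,0,0,0],[0,0.31,-0.005,0.02,0,0,0],[0,0.35,-0.005,0.02,0,0,0],[0,0.35,-0.005,0.02,0,0,0]],
  ],
)

```text
time: 12.9
tool_pos: [0.5473, 0.0072, 0.2743]
ee_rot: [-3.142, 0.002, 0.04]
wrist_force: [-0.8, 0.1, -5.0]
width: 0.0291
```

```bash
python3 go.py 0.5715 0.0084 0.0755 2.3;  python3 - <<'E'
from bench import robot
from h import *
for n in("wrist",):
    p=robot.camera_params(n);im,d=robot.snapshot(n);cv2.imwrite(f"pics/{n}7.png",im[:,:,::-1])
E
```

```text
t 12.9 pos [0.5473 0.0072 0.2743] tipz 0.0751 rpy [-3.1415e+00  2.1000e-03  3.9600e-02] F [-0.8  0.1 -5. ] T [-0.06  0.28  0.02] w 0.0291
shift/0.1 [ 0.242 -0.003 -0.004] turn [-0.     0.001 -0.   ]
```

View pics/wrist7.png

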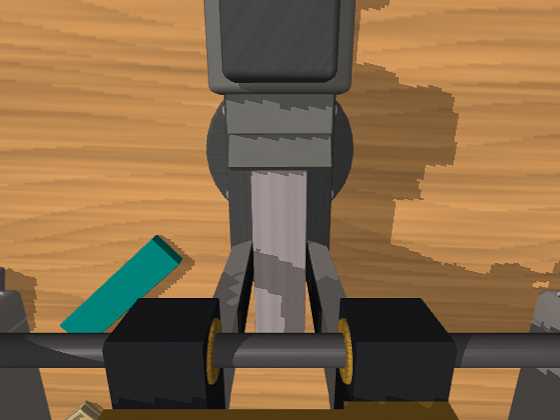

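Call:
move_arm(
  increments=[
    [[0,0.04,0,0,0,0,0],[0,0.08,0,0,0,0,0],[0,0.12,0,0,0,0,0],[0,0.16,0,0,0,0,0],[0,0.2,0,0,0,0,0],[0,0.22,0,0,0,0,0],[0,0.22,0,0,0,0,0]],
  ],
)

```text
time: 13.53
tool_pos: [0.5698, 0.008, 0.2753]
ee_rot: [3.141, -0.002, 0.04]
wrist_force: [1.2, 0.3, -4.7]
width: 0.0295
```

```bash
python3 go.py 0.5715 0.0084 0.0755 2.3
```

```text
t 13.53 pos [0.5698 0.008  0.2753] tipz 0.0761 rpy [ 3.1415e+00 -1.6000e-03  3.9600e-02] F [ 1.2  0.3 -4.7] T [ 0.04 -0.06  0.03] w 0.0295
shift/0.1 [ 0.017 -0.003  0.006] turn [ 0.    -0.001 -0.   ]
```

Call:
move_arm(
  increments=[
    [[0,0,0,0.012,0,0,0],[0,0,0,0.012,0,0,0],[0,0,0,0.012,0,0,0]],
  ],
)

```text
time: 13.78
tool_pos: [0.5692, 0.008, 0.2742]
ee_rot: [3.141, -0.001, 0.04]
wrist_force: [0.5, 0.5, -4.7]
width: 0.0298
```

```bash
python3 go.py 0.5715 0.0084 0.0755 2.3
```

```text
t 13.78 pos [0.5692 0.008  0.2742] tipz 0.075 rpy [ 3.1415e+00 -1.2000e-03  3.9500e-02] F [ 0.5  0.5 -4.7] T [ 0.02 -0.06 -0.03] w 0.0298
shift/0.1 [ 0.023 -0.003 -0.005] turn [ 0.    -0.001 -0.   ]
```

Call:
move_arm(
  increments=[
    [[0.65,0,0,0,0,0,0],[0.65,0,0,0,0,0,0],[0.65,0,0,0,0,0,0],[0.65,0,0,0,0,0,0],[0.65,0,0,0,0,0,0],[0.65,0,0,-0.15,0,0,0],[0.65,0,0,-0.5,0,0,0],[0.65,0,0,-0.9,0,0,0]],
  ],
)

```text
time: 14.45
tool_pos: [0.5683, 0.0081, 0.3619]
ee_rot: [-3.141, 0.007, 0.039]
wrist_force: [0.9, 0.6, 0.2]
width: 0.0611
```

Call:
move_arm(
  increments=[
    [[0.65,-0.9,0,-0.2,0,0,0],[0.65,-0.9,0,-0.2,0,0,0],[0.65,-0.9,0,-0.2,0,0,0],[0.65,-0.9,0,-0.2,0,0,0],[0.65,-0.9,0,-0.2,0,0,0]],
  ],
)

```text
time: 14.87
tool_pos: [0.4791, 0.0045, 0.3844]
ee_rot: [3.141, -0.002, 0.039]
wrist_force: [-0.2, -0.5, 0.1]
width: 0.0615
```

```bash
python3 go.py 0.5715 0.0084 0.0755 2.3;  python3 - <<'E'
from bench import robot
from h import *
for n in("wrist",):
    p=robot.camera_params(n);im,d=robot.snapshot(n);cv2.imwrite(f"pics/{n}8.png",im[:,:,::-1]);np.save(f"pics/{n}8d.npy",d); np.savez(f"pics/{n}8p.npz",**p)
    cv2.imwrite("pics/c8.png",np.clip(1.4*cv2.resize(im[20:200,210:350,::-1],None,fx=4,fy=4)[:600],0,255).astype(np.uint8))
E
```

```text
t 14.87 pos [0.4791 0.0045 0.3844] tipz 0.1852 rpy [ 3.1413e+00 -2.2000e-03  3.9400e-02] F [-0.2 -0.5  0.1] T [ 0.    0.05 -0.05] w 0.0615
shift/0.1 [ 0.922 -0.003  1.099] turn [ 0.    -0.001 -0.   ]
```

View pics/c8.png

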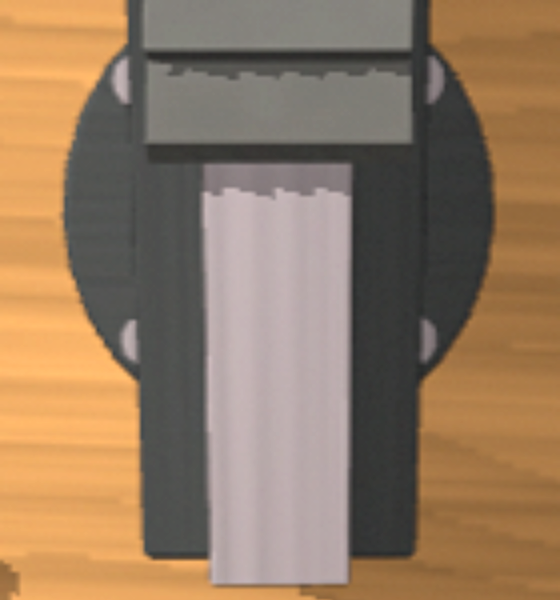

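The crop shows the top plate centred under the lip, with its near end at crop row 583 and the jaw front at 555. I'll check flatness and heights by depth.

```bash
python3 - <<'E'
from h import *
from bench import robot
im,d,p=load("wrist",8)
def at(uv): return ray(p,uv,.084)
e=at([[263,165.5],[297,165.5],[261.5,68],[298,62]]);print('near end',e.round(4))
j=ray(p,[[246.5,158.8],[314,158.8]],.06);print('jaw front',j.round(4))
v,u=np.mgrid[75:162,266:293]
P=deproj(p,np.c_[u.ravel(),v.ravel()],d[75:162,266:293].ravel())
A=np.c_[P[:,:2]-P[:,:2].mean(0),np.ones(len(P))];print('top plane',np.linalg.lstsq(A,P[:,2],rcond=None)[0].round(4), 'sd',P[:,2].std().round(4))
v,u=np.mgrid[100:155,250:258];P=deproj(p,np.c_[u.ravel(),v.ravel()],d[100:155,250:258].ravel());print('jaw z',np.median(P[:,2]))
for k,r0,r1 in((8,22,31),(4,10,26)):
    im,d,p=load("wrist",k); v,u=np.mgrid[r0:r1,255:305];P=deproj(p,np.c_[u.ravel(),v.ravel()],d[r0:r1,255:305].ravel());print(k,'upper jaw top',P[:,0].min().round(3),P[:,0].max().round(3),np.median(P[:,2]).round(4))
im,d=robot.snapshot("scene");cv2.imwrite("pics/s9.png",np.clip(1.6*cv2.resize(im[180:290,200:310,::-1],None,fx=5,fy=5,interpolation=cv2.INTER_CUBIC),0,255).astype(np.uint8))
E
```

```text
near end [[ 0.5184  0.0198  0.084 ]
 [ 0.5195 -0.0097  0.084 ]
 [ 0.5966  0.023   0.084 ]
 [ 0.6021 -0.006   0.084 ]]
jaw front [[ 0.5205  0.0364  0.06  ]
 [ 0.523  -0.0267  0.06  ]]
top plane [ 0.005  -0.0049  0.0864] sd 0.0183
jaw z 0.06128756567463911
8 upper jaw top 0.62 0.627 0.0993
4 upper jaw top 0.558 0.631 0.0964
```

View pics/s9.png

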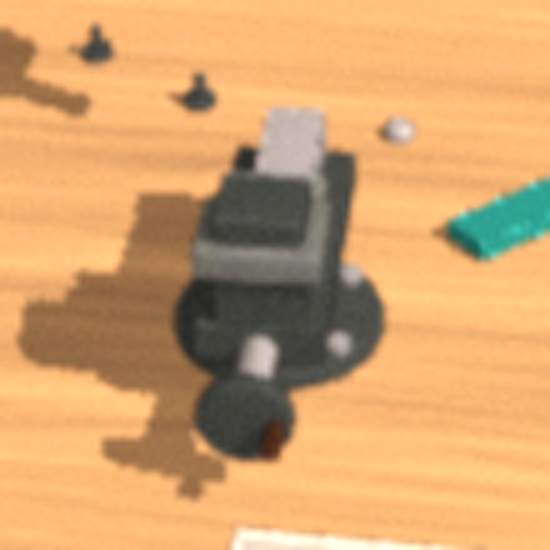

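```bash
python3 -c "
from bench import robot
print(robot.close_job())"
```

```text
the job is handed in; nothing more can be done
None
```

Both bare-steel plates are stacked in the vise, one at a time as asked, and I handed the job in at about 15 s of the 61 s allowed.

- **First plate:** I laid the right-hand plate on the lower jaw, let it go and moved clear before fetching the second. The wrist view then showed it flat and centred, about 3–4 mm short of home.
- **Second plate:** I slid the left-hand plate in on top of it. It ended centred, about 2–3 mm short of home, and level within about 0.005 rad by a plane fit, though the depth readings under that fit were scattered (18 mm).
- **Upper jaw:** Its top went from about 96.4 mm to 99.3 mm above the desk, so it lifted about 3 mm as expected.
- **Robot:** The gripper was clear of everything, and the wrist force readings I took stayed at about 5 N or less.

**Not verified or slightly off:**
- After the second plate went in, the top plate hid the lower one, so I did not check its final position directly. Sliding the second plate in could only push it further toward the column.
- The depth reading put the stack top at about 86 mm, against the 84 mm it should be. The camera also reads the jaw about 1 mm high, and calibration is only good to about 2 mm, so I treated this as camera error.

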